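Put the snacks on keep-warm

ROBOT

A 6-joint arm with a two-finger parallel gripper is mounted at the origin on the work surface. World frame = base frame: x ahead of the robot, y to its left, z up, the work surface at z = 0. Lengths are in m, angles in rad, forces in N, time in s.
With the tool pointing down it reaches from about 0.35 to 0.975 m from the base axis. Payload 4.9 kg.
Tool frame: the origin (TCP) lies at the very end of the fingers, on their centre line; the grasp point (between the pads) lies 19 mm behind it; z points along the fingers, x is the direction in which the jaws open and shut, and the axes are right-handed (so a half turn about z gives the same grasp; the last joint's range is limited). The gripper opens to 85 mm and grips with 20 to 120 N. Pads are 22 mm wide; open, the fingers measure 114 mm over their backs; the gripper's body (76 mm by 85 mm) begins 54 mm behind the grasp point. The pads swing forward as they close: fully open they stand 13 mm farther back than shut.
Start: joints at [1.149, 0.053, 1.613, -0, 1.476, -0.119], TCP at [0.186, 0.597, 0.231] pointing down, gripper open.
Joint ranges: [-3.01, 3.01], [-1.01, 2.22], [0.06, 2.58], [-1.02, 4.17], [0.09, 2.62], [-3.14, 3.14]. Speed limits (rad/s): [2.57, 2.57, 3.14, 3.14, 3.14, 3.14].

INTERFACE

Orientations are given as a unit quaternion [w, x, y, z].
In Python, from plant import manip, imaging gives the robot as it stands.
- The arm moves only by the shell command python3 -m pendant 'ROWS'. ROWS is JSON, a list that holds one entry, the list of rows, each a list of 7 numbers: the turn, a rotation vector about the world's x, y, z in units of pi rad (1.0 is pi rad), then the shift along the world's x, y, z in units of 250 mm (1.0 is 250 mm), then the opening, from 0 (shut) to 1 (fully open). In form: [[[ax, ay, az, tx, ty, tz, claw], ...]]. A call has 1 to 20 rows; each row shifts and turns the commanded pose from where the row before left it; what a row does not reach is not made up. A row lasts 1/8 s, in which the tool goes at most 62.5 mm and 10.7 degrees, less where a joint would pass 70% of its speed; a pose out of reach is approached as far as the arm can. A call with a number of a shift or a turn outside -1 to 1 is refused whole. A call with a gripper value outside its range is refused whole. The fingers move at their own pace and stop on an object; the grip force is fixed at half the most. Time passes only in rows, so rows that do not move let the fingers close. It gives the time, the measured TCP pose, the force and the opening at its end, in the units of the state.
- manip.state(): the state, without advancing time (a new reading comes with each control period).
- imaging.grab_frame(name): name is "scene" or "top" or "wrist"; returns a dict with "frame" (420x560x3 uint8, blue, green, red), "mtx" (3x3 intrinsics, pixels), "k1" (the pictures are not rectified: a ray, as slopes to the right and down, at radius r is drawn at 1 + k1 r^2 times it, then the intrinsics apply), "world_to_cam" (4x4, takes a point from world to camera coordinates). Camera axes: x right, y down, z forward; pixel columns grow to the right and rows downward; lengths in m; the calibration is good to about 2 mm. A picture is of the moment at which its call begins. There is no depth.
- manip.job_done(): hands the job in, once; it reports no verdict.
The state is a dict: "time": time; "joint_pos": joint angles; "joint_vel": joint speeds; "joint_efforts": joint torques, N m; "tool_pos": TCP position; "tool_rot": TCP orientation; "contact_force": force on the tool from outside, world axes, zero at the start; "ft_torque": the same for the moment, N m; "gripper_width": opening from 0.0 (shut) to 1.0 (fully open).
Only numpy, scipy, OpenCV 4.12 (cv2) and the standard library are available. Lean on these libraries where they do the work, as an engineer would, in place of code of your own. Each camera call takes 0.05 s, during which the arm holds its last target. There are 200 camera calls.

TASK

Put the snacks in the steel warming drawer on keep-warm by touch alone, without taking hold of the handle, the wheel or anything else: first push the open drawer fully home, then press lightly on the red knurled wheel on the warmer's roof and roll its top towards the drawer's front until it clicks one notch on, from off to keep-warm, with its white mark uppermost. Leave the black timer wheel and everything standing about where they are, and let go of everything at the end.

Things in the scene. Friction and masses are not known exactly. Their poses are not given: they have to be found in the camera images.
- warmer: steel warming drawer unit, 260 mm deep (its x), 360 mm wide (its y), 120 mm tall, fixed to the table; origin at the centre of its underside, x from its front to its back, so the drawer closes along +x. Near the front of its roof stand two grey control heads (100 x 60 x 42 mm), one with a red wheel, one with a black; which side varies
- warmer_drawer0_handle (a point): middle of the drawer's level bar handle, 11 mm thick, 120 mm long along y, 35 mm in front of the drawer's front, 82 mm above the table; moves with the drawer; axes as the warmer's
- warmer_drawer0 (a joint): how far the drawer stands open, m; 0 is fully home, against a stop; it stays where it is left and slides with little force (a few N)
- heat_crown (a point): top of the red knurled heat wheel, mid-width; x to the warmer's back, z up. Level axle along y, radius 28 mm, width 22 mm, 16 mm proud of its grey head. Spring-mounted: pressed down it sinks up to 6 mm (2 N to start, 1.2 N per mm more, then a hard stop) and this point with it; the point does not turn. 4 to 8 N of press turns it by friction: 1 rad per 28 mm of level drag
- heat (a joint): angle of the red wheel, rad; grows as its top rolls towards the drawer's front (towards the warmer's -x). It clicks at three notches: 0 off (white mark 30 degrees to the rear of the top), 0.524 keep-warm (white mark uppermost), 1.047 high (mark 30 degrees to the front); let go between notches, it springs to the nearer one. Turning it past the hump takes about 0.04 N m
- timer_crown (a point): uppermost point of the black timer wheel, the same as the red one in all but colour; to be left alone
- timer (a joint): angle of the black timer wheel, rad; stands at notch 0 and is to stay there
- jar_red: glass jar with a red lid, 62 mm across, 85 mm tall, on the warmer's roof; to be left alone; origin under its centre
- jar_green: glass jar with a green lid, 62 mm across, 85 mm tall, on the warmer's roof; to be left alone; origin under its centre
- cup: small blue cup, 60 mm across, 55 mm tall, on the warmer's roof behind the control heads; to be left alone; origin under its centre
- sauce: red sauce bottle with a green cap, 54 mm across, 170 mm tall, on the table; to be left alone; origin under its centre
- bowl: white bowl, 130 mm across, 50 mm tall, on the table; to be left alone; origin under its centre
- spoon: spoon lying on the table; to be left alone; origin under its centre
- block: small wooden board, 160 x 100 x 30 mm, on the table; to be left alone; origin under its centre

How it is judged:
By the outcome, as a careful person would: the job done as asked, in the order asked, and still so for the second after the job is handed in, with the robot touching nothing.
It also fails if it takes over 45 s, if anything falls off the work surface, if the arm or the gripper's body presses on something with over 40 N, if the wrist force passes 120 N, or if a joint passes its speed limit or range.

## Working session

There is one attempt and no reset: what is moved stays moved. The work goes in short steps, Python scripts to look and compute and a shell command to move; the robot and the scene stay as the last step left them, time stands still between calls to the robot, and variables do not carry over. Pictures are saved under pics/ and viewed, about 8 in all and at most 12, crops included, and the job is handed in when it is done.

```bash
mkdir -p pics; ls; cat > h.py <<'E'
import numpy as np, cv2
from plant import manip, imaging
def grab(n):
    d=imaging.grab_frame(n); return d
def ray(d,u,v):
    K=np.array(d["mtx"]);k=d["k1"];T=np.array(d["world_to_cam"])
    p=cv2.undistortPoints(np.array([[[u,v]]],float),K,np.array([k,0,0,0.]))[0,0]
    R=T[:3,:3]; return -R.T@T[:3,3], R.T@np.array([p[0],p[1],1])
def onz(d,u,v,z):
    o,r=ray(d,u,v); return o+r*(z-o[2])/r[2]
def proj(d,P):
    K=np.array(d["mtx"]);T=np.array(d["world_to_cam"])
    return cv2.projectPoints(np.array(P,float).reshape(-1,1,3),cv2.Rodrigues(T[:3,:3])[0],T[:3,3],K,np.array([d["k1"],0,0,0.]))[0][:,0]
E
python3 - <<'E'
from h import *
import pickle
for n in("scene","top"):
    d=grab(n); cv2.imwrite(f"pics/{n}0.png",d["frame"]); pickle.dump(d,open(n+"0.pkl","wb"))
    T=np.array(d["world_to_cam"]);print(n,-T[:3,:3].T@T[:3,3],d["k1"])
s=manip.state();print({k:np.round(v,3) for k,v in s.items()})
E
```

```text
pics
scene [1.24046757 0.38834772 0.82055185] -0.07990481193132547
top [ 2.32657323e-01 -1.30887994e-03  1.75185253e+00] -0.06895607955470634
{'time': np.float64(0.1), 'joint_pos': array([ 1.149,  0.053,  1.614,  0.   ,  1.476, -0.119]), 'joint_vel': array([-0.   , -0.002, -0.003,  0.   , -0.002, -0.   ]), 'joint_efforts': array([ 0.0000e+00, -3.9490e+01, -3.7137e+01, -0.0000e+00,  4.0000e-03,
        0.0000e+00]), 'tool_pos': array([0.186, 0.596, 0.23 ]), 'tool_rot': array([ 0.   ,  0.806,  0.592, -0.001]), 'contact_force': array([ 0.363, -0.455, -0.079]), 'ft_torque': array([-0.038, -0.019, -0.008]), 'gripper_width': np.float64(1.006)}
```

View pics/scene0.png

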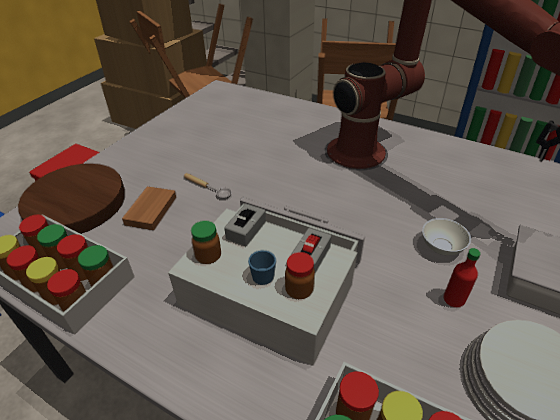

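View pics/top0.png

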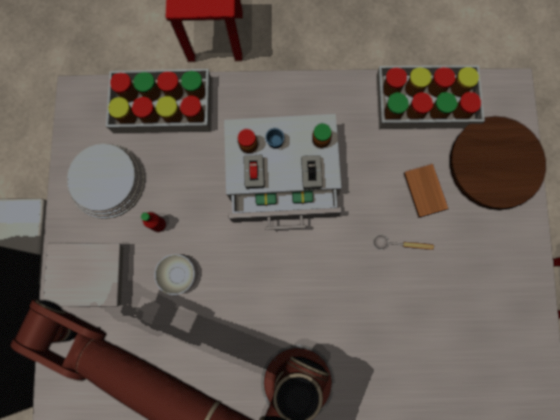

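The scene view shows the drawer open towards the robot. In the top view the red wheel is at about (253,172), the black one at (312,172) and the handle at (288,224). The jars are at the back, and the cup is at (275,138).

```bash
python3 - <<'E'
from h import *
import pickle
d=pickle.load(open("top0.pkl","rb"))
c=d["frame"][105:240,210:355]; c=cv2.resize(c,None,fx=5,fy=5,interpolation=cv2.INTER_CUBIC)
c=cv2.convertScaleAbs(c,alpha=1.3)
cv2.imwrite("pics/topcrop.png",c[:600] if c.shape[0]<=600 else cv2.resize(c,None,fx=.88,fy=.88))
s=pickle.load(open("scene0.pkl","rb"))
def red(d,x0,y0,x1,y1):
    f=d["frame"][y0:y1,x0:x1].astype(int); m=(f[...,2]>110)&(f[...,1]<70)&(f[...,0]<70)
    v,u=np.nonzero(m); print(len(u),u.min()+x0,u.max()+x0,v.min()+y0,v.max()+y0); return u.mean()+x0,v.mean()+y0
a=red(d,243,155,265,188);print(a,onz(d,*a,.175))
b=red(s,300,230,325,255);print(b,onz(s,*b,.175))
for n,p in dict(hl=(268,224),hr=(308,223),fl=(225,192),fr=(341,189),bl=(224,120),br=(337,115)).items():
    print(n,onz(d,*p,.082 if n[0]=='h' else .12))
E
```

```text
63 250 255 165 176
(np.float64(252.52380952380952), np.float64(170.6031746031746)) [0.64289389 0.12854416 0.175     ]
136 300 318 235 254
(np.float64(309.20588235294116), np.float64(244.08823529411765)) [0.66278721 0.1288799  0.175     ]
hl [0.49202759 0.08713988 0.082     ]
hr [ 0.49325321 -0.0393658   0.082     ]
fl [0.58955893 0.21946612 0.12      ]
fr [ 0.59315219 -0.14380987  0.12      ]
bl [0.82740755 0.2254799  0.12      ]
br [ 0.83747685 -0.13909247  0.12      ]
```

View pics/topcrop.png

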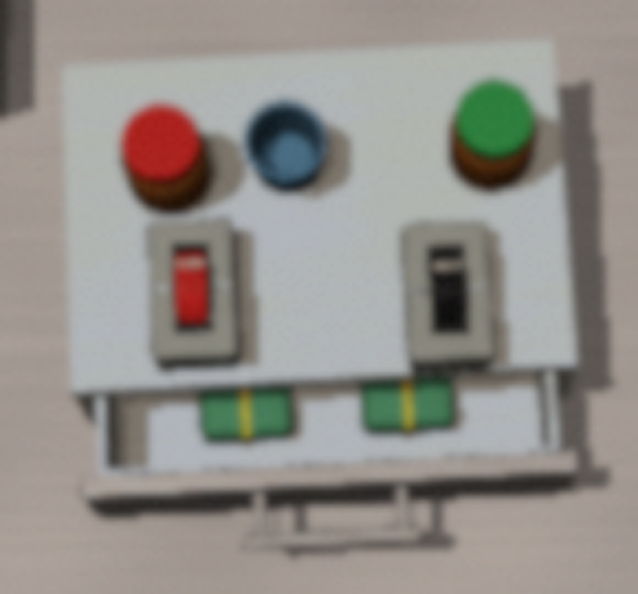

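```bash
python3 - <<'E'
from h import *
import pickle
d=pickle.load(open("top0.pkl","rb"))
P=lambda u,v,z:onz(d,210+u/4.4,105+v/4.4,z)[:2]
A=[P(70,392,.12),P(578,365,.12),P(64,68,.12),P(553,40,.12)]
for a in A: print(a.round(4))
c=sum(A)/4
y=(A[0]-A[1]+A[2]-A[3]);x=A[2]-A[0]+A[3]-A[1]
print("c",c,"len",np.linalg.norm(x)/2,np.linalg.norm(y)/2,"yaw",np.arctan2(x[1],x[0]),np.arctan2(-y[0],y[1]))
h=[P(245,543,.082),P(445,533,.082)];print("handle",h,(h[0]+h[1])/2,np.arctan2(*( (h[1]-h[0])[[0,1]])))
print("drawer front L,R",P(85,490,.118),P(575,462,.118))
print("redhead",P(151,225,.162),P(238,222,.162),P(155,360,.162),P(240,358,.162))
print("wheel",P(192,287,.172),"timer",P(449,288,.172))
print("redjar",P(163,143,.205),"cup",P(286,145,.175))
E
```

```text
[0.5828 0.2165]
[ 0.5965 -0.1451]
[0.8258 0.2237]
[ 0.8406 -0.1349]
c [0.71143957 0.04005705] len 0.24374031653091616 0.36039855581306807 yaw 0.035422461319292026 0.039539475623253634
handle [array([0.47805958, 0.09454802]), array([ 0.48308401, -0.04906267])] [0.48057179 0.02274268] 3.1066204680602354
drawer front L,R [0.51226163 0.20547211] [ 0.52683976 -0.14084088]
redhead [0.69291004 0.1550793 ] [0.6939757  0.09384062] [0.59554193 0.1519241 ] [0.59596719 0.09281567]
wheel [0.64479937 0.12538723] timer [ 0.64101225 -0.05291995]
redjar [0.73898934 0.14281564] cup [0.74569791 0.05916485]
```

```bash
python3 -m pendant '[[[0,0,-0.0326,0.078,-0.19,0,0],[0,0,-0.0326,0.078,-0.19,0,0],[0,0,-0.0326,0.078,-0.19,0,0],[0,0,-0.0326,0.078,-0.19,0,0],[0,0,-0.0326,0.078,-0.19,0,0],[0,0,-0.0326,0.078,-0.19,0,0],[0,0,-0.0326,0.078,-0.19,0,0],[0,0,-0.0326,0.078,-0.19,0,0],[0,0,-0.0326,0.078,-0.19,0,0],[0,0,-0.0326,0.078,-0.19,0,0],[0,0,-0.0326,0.078,-0.19,0,0],[0,0,-0.0326,0.078,-0.19,0,0],[0,0,0,0,0,0,0],[0,0,0,0,0,0,0]]]'
python3 - <<'E'
from h import *
d=grab("wrist");cv2.imwrite("pics/w1.png",d["frame"])
import pickle;pickle.dump(d,open("w1.pkl","wb"))
s=manip.state();print(s["tool_pos"],s["tool_rot"],s["gripper_width"],s["contact_force"])
E
```

```text
time: 1.85
tool_pos: [0.42, 0.0268, 0.2308]
tool_rot: [-0.0, 1.0, 0.02, -0.001]
contact_force: [0.3, 0.1, 0.6]
gripper_width: -0.0
[0.41994271 0.02730392 0.23093115] [-2.44708964e-04  9.99795799e-01  2.02032053e-02 -3.60471757e-04] 0.0016632508182271475 [-0.41360027 -0.2072795   0.91190654]
```

View pics/w1.png

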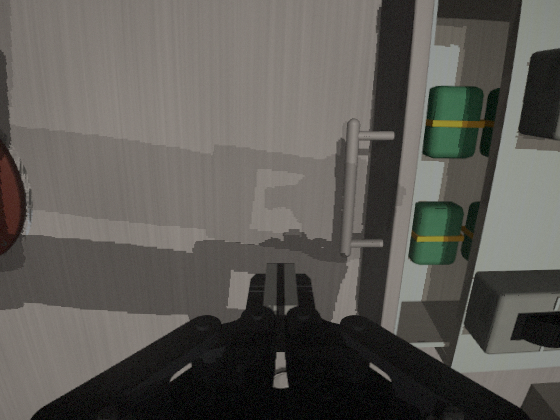

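The handle bar runs from (353,122) to (346,254). The shut fingers are at (280,270), pointing down in front of it.

```bash
python3 - <<'E'
from h import *
import pickle
d=pickle.load(open("w1.pkl","rb"))
a,b=onz(d,353,122,.082),onz(d,346,254,.082);print(a,b,(a+b)/2,np.linalg.norm(a-b))
print(onz(d,424,10,.118),onz(d,393,320,.118))
print("tip",proj(d,[manip.state()["tool_pos"]]))
E
```

```text
[0.48010727 0.09425462 0.082     ] [ 0.48705619 -0.03073545  0.082     ] [0.48358173 0.03175959 0.082     ] 0.1251830811469329
[0.51492455 0.17604078 0.118     ] [ 0.53048859 -0.08016282  0.118     ]
tip [[279.21763992 278.6421881 ]]
```

```bash
python3 -m pendant '[[[0,0,0,0,0.004,-0.169,0],[0,0,0,0,0.004,-0.169,0],[0,0,0,0,0.004,-0.169,0],[0,0,0,0,0.004,-0.169,0],[0,0,0,0.06,0.002,0,0],[0,0,0,0.06,0.002,0,0],[0,0,0,0.03,0.001,0,0],[0,0,0,0.03,0.001,0,0],[0,0,0,0.03,0.001,0,0],[0,0,0,0.03,0.001,0,0],[0,0,0,0.03,0.001,0,0],[0,0,0,0.03,0.001,0,0]]]'
python3 -m pendant '[[[0,0,0,0.03,0.0015,0,0],[0,0,0,0.03,0.0015,0,0],[0,0,0,0.03,0.0015,0,0],[0,0,0,0.03,0.0015,0,0]]]'
```

```text
time: 3.4
tool_pos: [0.4957, 0.033, 0.0622]
tool_rot: [-0.0, 1.0, 0.019, -0.0]
contact_force: [-2.2, 1.9, -0.2]
gripper_width: -0.003
time: 3.9
tool_pos: [0.5227, 0.0342, 0.062]
tool_rot: [0.0, 1.0, 0.02, -0.005]
contact_force: [-27.0, -1.9, 20.9]
gripper_width: 0.005
```

```bash
python3 - <<'E'
from h import *
s=manip.state();print(s["tool_pos"],s["contact_force"],s["ft_torque"])
a=grab("scene")["frame"][170:330,160:380];b=grab("top")["frame"][105:240,210:355]
a=cv2.resize(a,(400,291),interpolation=cv2.INTER_CUBIC);b=cv2.resize(b,(313,291),interpolation=cv2.INTER_CUBIC)
cv2.imwrite("pics/p2.png",np.hstack([a,b]))
E
```

```text
[0.52271304 0.03422295 0.06195571] [-27.02874019  -1.85747415  20.92942218] [-0.4058852   3.89211175 -0.02365649]
```

View pics/p2.png

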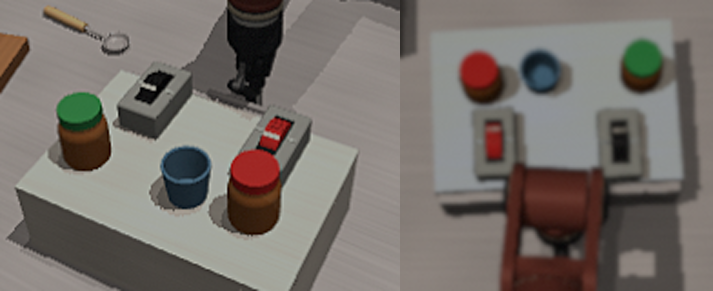

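```bash
python3 -m pendant '[[[0,0,0,-0.04,0,0,0],[0,0,0,-0.1,0,0,0],[0,0,0,-0.06,0,0,0],[0,0,0,0,0,0.2,0],[0,0,0,0,0,0.2,0],[0,0,0,0,0,0.2,0],[0,0,0,0,0,0.2,0],[0,0,0,0.2,0.07,0,0],[0,0,0,0.2,0.07,0,0],[0,0,0,0.2,0.07,0,0],[0,0,0,0,0,0,0]]]'
python3 - <<'E'
from h import *
d=grab("wrist");cv2.imwrite("pics/w2.png",d["frame"])
import pickle;pickle.dump(d,open("w2.pkl","wb"))
s=manip.state();print(s["tool_pos"],s["contact_force"]);print("tip",proj(d,[s["tool_pos"]]))
E
```

```text
time: 5.38
tool_pos: [0.6275, 0.0879, 0.2601]
tool_rot: [-0.0, 1.0, 0.02, -0.001]
contact_force: [0.5, 0.1, -0.6]
gripper_width: 0.002
[0.62619495 0.08742733 0.2609303 ] [-0.25756115  0.08230372  0.32798273]
tip [[276.60141826 281.07874172]]
```

View pics/w2.png

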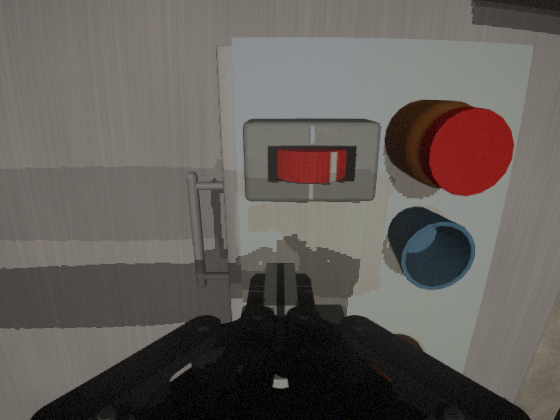

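The drawer front panel now sits flush at columns 218-233. The red wheel spans about (277-347, 147-182), with its white mark at column 333. The head's index ticks are at (312,134) and (311,191).

```bash
python3 - <<'E'
from h import *
import pickle
d=pickle.load(open("w2.pkl","rb"))
P=lambda u,v,z:onz(d,u,v,z)[:2].round(4)
print("ticks",P(312,134,.162),P(311,191,.162))
C=[P(245,122,.162),P(379,121,.162),P(247,199,.162),P(377,199,.162)];print(C,sum(C)/4)
print("wheel edges y at crown",P(312,147,.178),P(312,182,.178))
print("panel/roof edge",P(221,48,.118),P(232,48,.12),P(231,290,.12)); a,b=P(192,175,.082),P(202,284,.082);print("handle",a,b,(a+b)/2)
E
```

```text
ticks [0.648  0.1486] [0.6502 0.1065]
[array([0.6001, 0.155 ]), array([0.6949, 0.16  ]), array([0.6022, 0.0982]), array([0.7011, 0.1024])] [0.649575 0.1289  ]
wheel edges y at crown [0.647  0.1416] [0.6488 0.1174]
panel/roof edge [0.5759 0.2086] [0.5849 0.2086] [ 0.5831 -0.0095]
handle [0.5398 0.0961] [ 0.5451 -0.0278] [0.54245 0.03415]
```

```bash
python3 -m pendant '[[[0,0,0,0.059,0.081,0,0],[0,0,0,0.059,0.081,0,0],[0,0,0,0,0,-0.1,0],[0,0,0,0,0,-0.1,0],[0,0,0,0,0,-0.092,0],[0,0,0,0,0,0,0]]]'; python3 -m pendant '[[[0,0,0,0,0,-0.016,0],[0,0,0,0,0,-0.012,0],[0,0,0,0,0,0,0]]]'
```

```text
time: 6.18
tool_pos: [0.6531, 0.1272, 0.187]
tool_rot: [0.0, 1.0, 0.019, -0.002]
contact_force: [-0.6, -0.4, -0.1]
gripper_width: -0.004
time: 6.55
tool_pos: [0.6551, 0.1275, 0.1828]
tool_rot: [-0.0, 1.0, 0.019, 0.0]
contact_force: [-0.7, -0.4, 0.9]
gripper_width: 0.001
```

```bash
python3 -m pendant '[[[0,0,0,0,0,-0.006,0],[0,0,0,0,0,0,0]]]'; python3 -m pendant '[[[0,0,0,0,0,-0.006,0],[0,0,0,0,0,0,0]]]';python3 -m pendant '[[[0,0,0,0,0,-0.004,0],[0,0,0,0,0,0,0]]]'
```

```text
time: 6.8
tool_pos: [0.6549, 0.1276, 0.1808]
tool_rot: [-0.0, 1.0, 0.02, -0.0]
contact_force: [0.6, 0.3, -0.1]
gripper_width: -0.002
time: 7.05
tool_pos: [0.6548, 0.1275, 0.1791]
tool_rot: [0.0, 1.0, 0.02, -0.0]
contact_force: [-0.1, 0.6, -0.2]
gripper_width: -0.001
time: 7.3
tool_pos: [0.6548, 0.1275, 0.1781]
tool_rot: [0.0, 1.0, 0.019, -0.0]
contact_force: [0.3, -0.3, 0.0]
gripper_width: 0.002
```

```bash
python3 -m pendant '[[[0,0,0,0,0,-0.006,0],[0,0,0,0,0,0,0]]]'; python3 -m pendant '[[[0,0,0,0,0,-0.006,0],[0,0,0,0,0,0,0]]]'
```

```text
time: 7.55
tool_pos: [0.6552, 0.1276, 0.1775]
tool_rot: [-0.0, 1.0, 0.02, 0.001]
contact_force: [-0.4, -0.3, 3.0]
gripper_width: -0.003
time: 7.8
tool_pos: [0.6553, 0.1276, 0.176]
tool_rot: [-0.0, 1.0, 0.02, 0.001]
contact_force: [0.6, -0.3, 3.7]
gripper_width: -0.004
```

```bash
python3 -m pendant '[[[0,0,0,0,0,-0.006,0],[0,0,0,0,0,0,0]]]'; python3 -m pendant '[[[0,0,0,-0.008,-0.0004,0,0],[0,0,0,-0.008,-0.0004,0,0],[0,0,0,-0.008,-0.0004,0,0]]]'; python3 - <<'E'
from h import *
d=grab("wrist");f=d["frame"][110:210,235:390];cv2.imwrite("pics/w3.png",cv2.resize(f,None,fx=4,fy=4,interpolation=cv2.INTER_CUBIC))
E
```

```text
time: 8.05
tool_pos: [0.6554, 0.1276, 0.1747]
tool_rot: [-0.0, 1.0, 0.02, 0.001]
contact_force: [0.0, -0.1, 6.3]
gripper_width: -0.0
time: 8.43
tool_pos: [0.65, 0.1273, 0.1751]
tool_rot: [-0.0, 1.0, 0.019, 0.002]
contact_force: [1.7, 0.7, 5.2]
gripper_width: -0.002
```

View pics/w3.png

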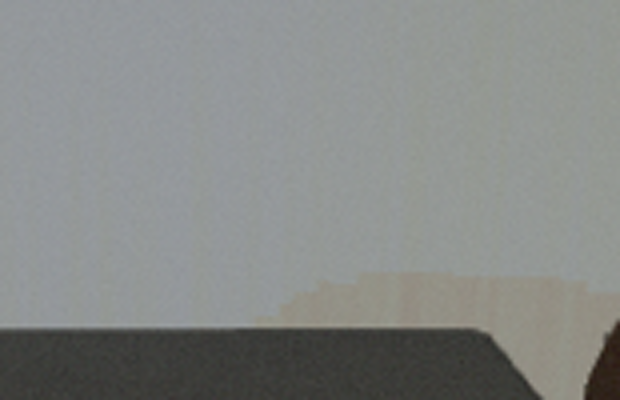

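The crop missed the wheel: it shows only the head's edge, and the fingers are in front of the wheel. The sideways force of 1.7 N fits the detent resistance, so I'll keep dragging.

```bash
python3 -m pendant '[[[0,0,0,-0.008,-0.0004,0,0]]]';python3 -m pendant '[[[0,0,0,-0.008,-0.0004,0,0]]]'; python3 -m pendant '[[[0,0,0,-0.008,-0.0004,0,0],[0,0,0,-0.008,-0.0004,0,0],[0,0,0,-0.004,-0.0002,0,0],[0,0,0,0,0,0,0]]]'; python3 -m pendant '[[[0,0,0,0,0,0.03,0],[0,0,0,0,0,0.1,0],[0,0,0,-0.05,-0.1,0.15,0],[0,0,0,-0.05,-0.1,0.1,0],[0,0,0,0,0,0,0],[0,0,0,0,0,0,0]]]'
python3 - <<'E'
from h import *
d=grab("wrist");a=d["frame"]
s=grab("scene")["frame"][190:310,190:370];s=cv2.resize(s,(630,420),interpolation=cv2.INTER_CUBIC)
o=np.hstack([a,s]);cv2.imwrite("pics/w4.png",cv2.resize(o,(800,282),interpolation=cv2.INTER_AREA))
E
```

```text
time: 8.6
tool_pos: [0.6478, 0.1272, 0.175]
tool_rot: [-0.0, 1.0, 0.019, 0.001]
contact_force: [0.1, -0.6, 5.2]
gripper_width: 0.005
time: 8.72
tool_pos: [0.6454, 0.1272, 0.1749]
tool_rot: [-0.0, 1.0, 0.02, 0.001]
contact_force: [-1.5, 0.8, 6.3]
gripper_width: 0.003
time: 9.22
tool_pos: [0.6402, 0.1269, 0.1747]
tool_rot: [-0.0, 1.0, 0.02, 0.001]
contact_force: [-0.8, 0.0, 6.2]
gripper_width: -0.001
time: 9.98
tool_pos: [0.6143, 0.0771, 0.2672]
tool_rot: [-0.0, 1.0, 0.019, -0.001]
contact_force: [-1.1, 0.6, -0.9]
gripper_width: -0.0
```

View pics/w4.png

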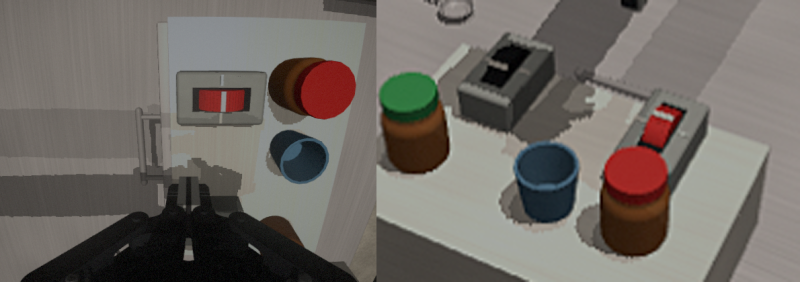

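```bash
python3 -c "
from plant import manip
print(manip.state()['contact_force'],manip.job_done())"
```

```text
the job is handed in; nothing more can be done
[ 0.0599187  -0.56454747 -0.8219054 ] None
```

I pushed the drawer home and rolled the red wheel one notch on to keep-warm, then handed the job in with the tool clear of everything. It took about 10 s of the 45 s, and the fingers stayed shut throughout.

- **Drawer:** I pushed it by the handle bar until it met its stop at about 27 N. The same reading showed about 21 N upwards on the tool, which I put down to friction on the bar but did not check. The handle moved about 59 mm. Its final position is about 4 mm further in than the geometry predicts for a closed drawer, which is within my measurement error. No gap shows behind the front panel. I did not re-measure it after turning the wheel.
- **Red wheel:** I pressed it at about 5–6 N and dragged about 15 mm towards the drawer's front. The resisting force changed sign partway, as it should on passing the hump. The close-up afterwards shows the white mark uppermost, in line with the head's ticks.
- **Everything else:** in the last pictures the black timer wheel, jars and cup look as before. The sauce bottle, bowl, spoon and board were outside those views, so I did not check them again. Nothing the arm did suggested contact with them. The contact force at hand-in was within noise (under 1 N).

One mid-drag picture was cropped wrongly and showed nothing useful.

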